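# Load the tumbler and offer up its cover

## Task

First lift the bar handle of the hinged tray to tip all five wooden blanks into the tumbler's hopper, and let the tray back down level. Then pick up the rectangular four-hole cover by its handle and finish still holding it: level and still, hovering about 15 mm above the hopper's flange without touching it, each of its holes lined up over a threaded hole so that I can start the screws; do not set it down or let go, and leave the other things on the bench where they are.

Things in the scene. Friction and masses are not known exactly. Their poses are not given: they have to be found in the camera images.
- tumbler: fixed tumbler: green hopper open at the top, with a flat aluminium flange 180 (x) x 108 (y) mm round its mouth (110 x 96 mm), flange top 95 mm above the bench, inner floor at 6 mm. Origin: under the hopper centre, on the bench; z up. The loading tray is hinged on its +y side; a motor sticks out on its +x side to x = 132 mm, its top at 68 mm
- thread0 (a point): centre of an 8 mm threaded hole, at the flange's top face; at (+73, +30) mm in the tumbler's x, y
- thread1 (a point): centre of an 8 mm threaded hole, at the flange's top face; at (-73, +30) mm in the tumbler's x, y
- thread2 (a point): centre of an 8 mm threaded hole, at the flange's top face; at (-73, -30) mm in the tumbler's x, y
- thread3 (a point): centre of an 8 mm threaded hole, at the flange's top face; at (+73, -30) mm in the tumbler's x, y
- tray (a joint): tilt of the hinged loading tray (rad): 0 = level and at rest, 1.35 = stop, fully tipped toward the hopper. It falls back by its own weight when let go; about 3 N at the bar lift it
- tray_hinge (a point): middle of the tray's hinge axis, which is horizontal along the tumbler's x axis; 60 mm from the hopper's centre toward +y, 100 mm above the bench. The tray (steel, 100 mm wide, 118 mm long, walls 36 mm high, open at the hinge end) reaches from it to +y when level
- tray_handle (a point): middle of the tray's round bar handle: 10 mm diameter, 100 mm long, parallel to the hinge; with the tray level, 162 mm beyond the hinge, 25 mm higher than it, and 42 mm clear of the tray's end wall, free all round. It turns with the tray, so it must be able to turn in the grip
- blank0: wooden square blank, 24 x 24 x 28 mm high, 30 g; starts upright in the level tray. Origin: centre of underside
- blank1: wooden round blank, 26 mm diameter, 26 mm high, 30 g; starts upright in the level tray. Origin: centre of underside
- blank2: wooden square blank, 24 x 24 x 28 mm high, 30 g; starts upright in the level tray. Origin: centre of underside
- blank3: wooden round blank, 26 mm diameter, 26 mm high, 30 g; starts upright in the level tray. Origin: centre of underside
- blank4: wooden square blank, 24 x 24 x 28 mm high, 30 g; starts upright in the level tray. Origin: centre of underside
- cover: the loose cover: rectangular aluminium plate 180 (x) x 104 (y) x 5 mm, about 0.35 kg, lying flat on the bench, with four 16 mm holes. Origin: centre of underside; z up. Black handle over its middle: a bar along x, 100 mm long, 12 mm wide, from 40 to 52 mm above the underside, on two end legs (gap under the bar 76 mm long)
- hole0 (a point): centre of a 16 mm hole of the cover, at its underside; at (+73, +30) mm in the cover's x, y
- hole1 (a point): centre of a 16 mm hole of the cover, at its underside; at (-73, +30) mm in the cover's x, y
- hole2 (a point): centre of a 16 mm hole of the cover, at its underside; at (-73, -30) mm in the cover's x, y
- hole3 (a point): centre of a 16 mm hole of the cover, at its underside; at (+73, -30) mm in the cover's x, y
- faceplate: round steel lathe faceplate, 100 mm diameter, with a 30 mm high boss; lies near the cover; not used. Origin: centre of underside
- jar: small jar, 60 mm diameter, 65 mm high; not used. Origin: centre of underside
- bowl: turned wooden bowl, 100 mm diameter, 50 mm high; not used. Origin: centre of underside
- mallet: wooden mallet lying down; not used
- spanner: steel spanner lying down; not used
- spindle: turned wooden spindle standing upright, 56 mm diameter foot, 130 mm high; not used. Origin: centre of underside

How it is judged:
By the outcome, as a careful person would: the job done as asked, in the order asked, and still so for the second after the job is handed in, while the arm keeps its last pose, push and grip.
It also fails if it takes over 67 s, if anything falls off the work surface, if the arm or the gripper's body presses on something with over 40 N, if the wrist force passes 120 N, or if a joint passes its speed limit or range.

## Robot

A 6-joint arm with a two-finger parallel gripper is mounted at the origin on the work surface. World frame = base frame: x ahead of the robot, y to its left, z up, the work surface at z = 0. Lengths are in m, angles in rad, forces in N, time in s.
With the tool pointing down it reaches from about 0.275 to 0.75 m from the base axis. Payload 10.2 kg.
Tool frame: the origin (TCP) lies at the very end of the fingers, on their centre line; the grasp point (between the pads) lies 19 mm behind it (arm.hold_point_z is the distance from the TCP to the grasp point, in m); z points along the fingers, y is the line along which they close (so a half turn about z gives the same grasp; the last joint's range is limited). The gripper opens to 85 mm and grips with 20 to 120 N. Pads are 22 mm wide; open, the fingers measure 114 mm over their backs; the gripper's body (76 mm by 85 mm) begins 54 mm behind the grasp point. The pads swing forward as they close: fully open they stand 13 mm farther back than shut.
Start: joints at [1.053, 0.313, 1.498, -0, 1.331, -0.223], TCP at [0.153, 0.502, 0.231] pointing down, gripper open.
Joint ranges: [-2.94, 2.94], [-0.97, 2.17], [0.19, 2.56], [-1.23, 4.37], [0.02, 3.11], [-2.88, 2.88]. Speed limits (rad/s): [2.39, 2.39, 3.01, 3.14, 3.14, 3.14].

## Interface

Orientations are given as a unit quaternion [x, y, z, w].
In Python, from station import arm, get_image, camera_params gives the robot as it stands.
- The arm moves only by the tool play_rows, never from a script. Its argument "commands" is a list of rows, each a list of 3 entries, a list of its own where there are three numbers: the shift along the world's x, y, z in mm, then the turn, a rotation vector about the world's x, y, z in degrees, then the finger opening in mm, from 0 to 85.4. A call has 1 to 12 rows; each row is the pose to reach, as a shift and turn from the pose commanded when the call began; what a row does not reach only later rows make up. A row lasts 1/12 s, in which the tool goes at most 41.7 mm and 7.16 degrees, less where a joint would pass 70% of its speed; a pose out of reach is approached as far as the arm can. A call with a gripper value outside its range is refused whole. The fingers move at their own pace and stop on an object; "squeeze" is the grip in N (left out, the last holds). Time passes only in rows, so rows that repeat a pose let the fingers close. It gives the time, the measured TCP pose, the force, the opening and the grip force at its end, in the units of the state.
- arm.get_state(): the state, without advancing time (a new reading comes with each control period).
- get_image(name): name is "scene" or "top" or "wrist"; returns the picture (384x512x3 uint8, red, green, blue); there is no depth.
- camera_params(name): a dict with "intrinsics" (3x3 intrinsics, pixels), "rvec" (rotation vector, rad) and "tvec" (3), from world to camera coordinates, as OpenCV has them. Camera axes: x right, y down, z forward; pixel columns grow to the right and rows downward; lengths in m; the calibration is good to about 2 mm. A picture is of the moment at which its call begins: read the wrist's pose just before it. camera_params takes no time and is no camera call; for the wrist camera it gives the pose at the moment of the call.
- arm.sign_off(): hands the job in; it is judged then, once.
The state is a dict: "time_s": time; "joints": joint angles; "joint_vel": joint speeds; "tau": joint torques, N m; "position": TCP position; "tool_rot": TCP orientation; "contact_force": force on the tool from outside, world axes, zero at the start; "ft_torque": the same for the moment, N m; "finger_gap": opening from 0.0 (shut) to 1.0 (fully open); "gripper_force": force on a finger pad.
Only numpy, scipy, OpenCV 4.12 (cv2) and the standard library are available. Lean on these libraries where they do the work, as an engineer would, in place of code of your own. Each camera call takes 0.05 s, during which the arm holds its last target. There are 200 camera calls.

## Working session

There is one attempt and no reset: what is moved stays moved. The work goes in short steps, Python scripts to look and compute and a tool call to move; the robot and the scene stay as the last step left them, time stands still between calls to the robot, and variables do not carry over. Pictures are saved under pics/ and viewed, at most 10 in all, crops included, and the job is handed in when it is done.

Besides the shell and the picture viewer there is one more tool, called in YAML: its name, and indented under it one key for each argument. play_rows: Moves the arm, as the interface text tells. Its arguments: {"type":"object","properties":{"commands":{"type":"array","items":{"type":"array"}},"squeeze":{"type":"number"}},"required":["commands"]}

```bash
mkdir -p pics; ls; python3 - <<'E'
from station import arm,get_image,camera_params
import cv2,numpy as np
s=arm.get_state();print(s['position'],s['tool_rot'],s['time_s'],s['contact_force'])
for n in ['scene','top','wrist']:
    p=camera_params(n);print(n,np.round(p['intrinsics'],1).tolist(),np.round(p['rvec'],3),np.round(p['tvec'],3))
    im=get_image(n);cv2.imwrite(f'pics/{n}0.png',im[:,:,::-1])
a=[cv2.imread(f'pics/{n}0.png') for n in ['scene','top']]
E
```

```text
pics
[0.15241994 0.50210628 0.23072635] [ 1.46881385e-01  9.89153890e-01 -6.23048538e-04 -2.30702583e-04] 0.0 [-0.0670993   0.5771206  -0.17034398]
scene [[473.5, 0.0, 251.8], [0.0, 473.5, 194.8], [0.0, 0.0, 1.0]] [ 1.484  2.169 -0.794] [ 0.222 -0.345  1.956]
top [[457.7, 0.0, 255.9], [0.0, 457.7, 195.9], [0.0, 0.0, 1.0]] [ 2.125 -2.142  0.165] [0.013 0.58  1.74 ]
wrist [[273.2, 0.0, 258.5], [0.0, 273.2, 194.0], [0.0, 0.0, 1.0]] [-2.295 -1.703 -0.286] [-0.524 -0.042  0.382]
```

View pics/top0.png

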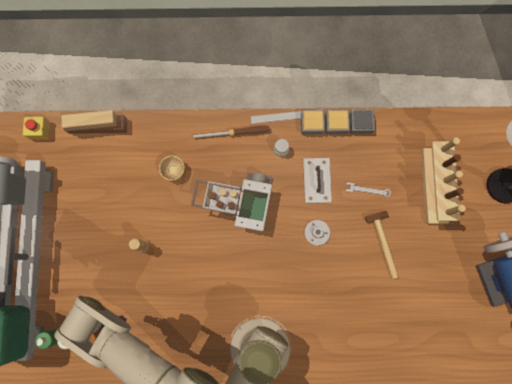

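View pics/scene0.png

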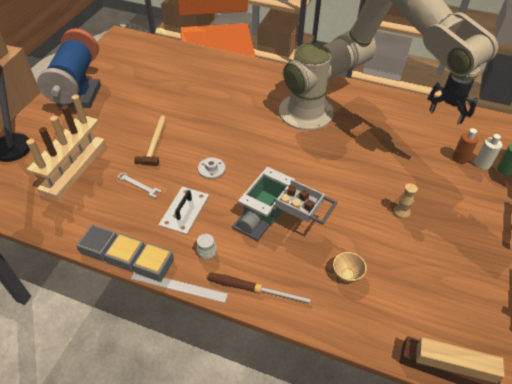

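The top view shows the tumbler at about (254,205), the tray bar at about (200,194), the cover at about (317,180) and the arm bottom left. The scene view shows the same, with the tumbler near (270,200), the bar end near (330,208) and the cover near (184,210). I'll zoom in for the details.

```bash
python3 - <<'E'
import cv2,numpy as np
t=cv2.imread('pics/top0.png');s=cv2.imread('pics/scene0.png')
a=cv2.resize(t[150:240,185:345],None,fx=5,fy=5,interpolation=cv2.INTER_CUBIC)
b=cv2.resize(s[155:245,150:350],None,fx=4,fy=4,interpolation=cv2.INTER_CUBIC)
cv2.imwrite('pics/z0.png',cv2.resize(np.vstack([cv2.resize(a,(560,315)),cv2.resize(b,(560,252))]),(790,590)))
E
```

```text
(no output)
```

View pics/z0.png

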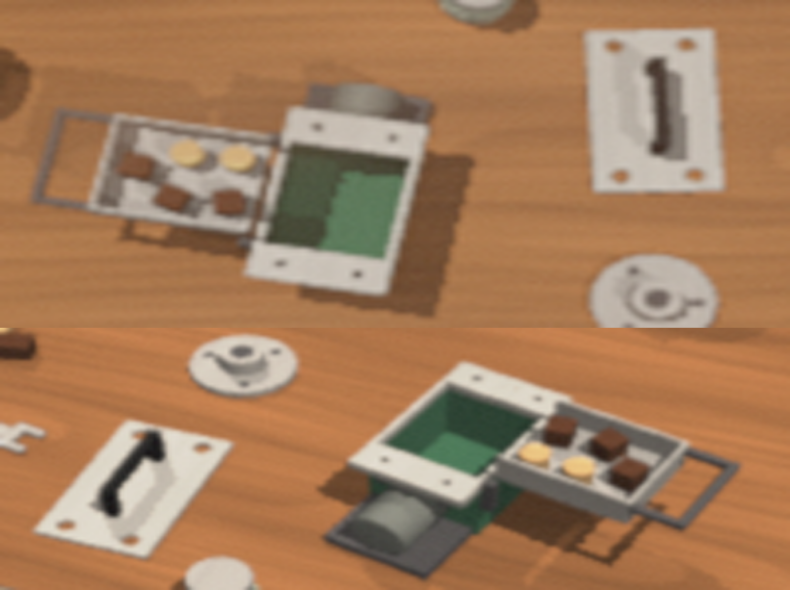

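The zoom shows the bar corners, the flange's four threads, and the cover's holes and handle in both views. I'll triangulate them.

```bash
cat > h.py <<'E'
import cv2,numpy as np
from scipy.spatial.transform import Rotation as R
def PM(p):
    Rm=cv2.Rodrigues(np.array(p['rvec'],float))[0];return np.array(p['intrinsics']),Rm,np.array(p['tvec'],float).reshape(3)
def tri(p1,a,p2,b):
    P=[K@np.c_[r,t] for K,r,t in (PM(p1),PM(p2))]
    X=cv2.triangulatePoints(P[0],P[1],np.array(a,float).T,np.array(b,float).T);return (X[:3]/X[3]).T
def ray(p,uv,z):
    K,r,t=PM(p);c=-r.T@t;d=(r.T@np.linalg.inv(K)@np.c_[np.array(uv,float),np.ones(len(uv))].T).T
    return c+d*((z-c[2])/d[:,2])[:,None]
def proj(p,X):
    K,r,t=PM(p);return cv2.projectPoints(np.array(X,float),cv2.Rodrigues(r)[0],t,K,None)[0].reshape(-1,2)
def fit2(L,W):
    # rigid 2D: W = Rz L + t
    L=np.array(L,float);W=np.array(W,float)[:,:2];lc=L.mean(0);wc=W.mean(0)
    a=(L-lc)@[1,1j];b=(W-wc)@[1,1j];th=np.angle(np.vdot(a,b));c,s=np.cos(th),np.sin(th)
    M=np.array([[c,-s],[s,c]]);t=wc-M@lc;return t,th,np.abs((L@M.T+t)-W).max()
H4=np.array([[73,30],[-73,30],[-73,-30],[73,-30]])/1e3
E
cat > a.py <<'E'
from h import *
from station import camera_params
T=camera_params('top');S=camera_params('scene')
zt=lambda v:[(185+x/4.9375,150+y/3.642) for x,y in v]
zs=lambda v:[(150+x/3.95,155+(y-327.8)/2.913) for x,y in v]
def go(n,a,b):
    X=tri(T,zt(a),S,zs(b));print(n,(X*1e3).round(1).tolist());return X
B=go('bar',[(60,112),(35,203)],[(683,525),(738,466)])
t=[(318,127),(281,263),(357,274),(393,137)];X=go('thr',t,[(447,483),(538,398),(478,378),(385,461)])
c,th,e=fit2(H4,ray(T,zt(t),.095));print('tumbler',c,np.degrees(th),e)
u=[np.cos(th+np.pi/2),np.sin(th+np.pi/2)];print('handle pred',c+np.array(u)*.222,'meas',B.mean(0))
# cover: hole0 guess (+x = up in top)
t=[(613,46),(620,176),(695,175),(687,44)];go('cov',t,[(130,540),(203,447),(136,430),(66,525)])
c,th,e=fit2(H4,ray(T,zt(t),.005));print('cover',c,np.degrees(th),e)
go('chandle',[(657,65),(657,150)],[(108,505),(152,437)])
E
python3 a.py
```

```text
bar [[626.6, 231.2, 123.8], [532.2, 249.7, 121.4]]
thr [[615.1, 35.4, 91.4], [471.8, 64.5, 94.1], [460.0, 6.5, 93.4], [604.0, -22.5, 91.1]]
tumbler [0.5380048 0.0186097] -11.389740802592941 0.0005322609184051502
handle pred [0.58184576 0.23623775] meas [0.57940741 0.24041769 0.12258699]
cov [[721.4, -205.5, 2.1], [574.8, -207.0, 3.6], [575.5, -269.2, 8.9], [722.6, -265.5, 3.1]]
cover [ 0.64895347 -0.23818083] 0.7842940634580774 0.0007706988418160199
chandle [[695.1, -237.8, 20.3], [599.5, -237.3, 35.2]]
```

play_rows:
  commands:
    - [[36, -22, 2], [0, 0, 0], 36]
    - [[72, -44, 4], [0, 0, 0.5], 36]
    - [[108, -66, 6], [0, 0, 1], 36]
    - [[144, -88, 8], [0, 0, 1.5], 36]
    - [[180, -110, 10], [0, 0, 2], 36]
    - [[216, -132, 12], [0, 0, 2.5], 36]
    - [[252, -154, 14], [0, 0, 3], 36]
    - [[288, -176, 16], [0, 0, 3.5], 36]
    - [[324, -198, 18], [0, 0, 4], 36]
    - [[360, -220, 20], [0, 0, 4.5], 36]
    - [[396, -242, 20], [0, 0, 5], 36]
    - [[428, -263, 20], [0, 0, 5.5], 36]
  squeeze: 20

```text
time_s: 1.15
position: [0.5797, 0.2395, 0.2511]
tool_rot: [0.099, 0.995, 0.0, -0.0]
contact_force: [-0.4, 0.0, 0.8]
finger_gap: 0.424
gripper_force: 0.0
```

play_rows:
  commands:
    - [[0, 0, 0], [0, 0, 0], 36]
    - [[0, 0, 0], [0, 0, 0], 36]
    - [[0, 0, 0], [0, 0, 0], 36]

```text
time_s: 1.4
position: [0.5778, 0.2411, 0.2509]
tool_rot: [0.099, 0.995, -0.0, -0.001]
contact_force: [-0.5, 0.4, -0.0]
finger_gap: 0.425
gripper_force: 0.0
```

```bash
python3 - <<'E'
from station import arm,get_image,camera_params
import cv2,json,numpy as np
from h import *
s=arm.get_state();print(s['time_s'],s['position'],s['tool_rot'],s['contact_force'])
p=camera_params('wrist');im=get_image('wrist')
json.dump({k:np.array(v).tolist() for k,v in p.items() if k in('intrinsics','rvec','tvec')},open('w1.json','w'))
cv2.imwrite('pics/w1.png',im[:,:,::-1])
print('tcp px',proj(p,[s['position']]), 'bar pred',proj(p,[[.6266,.2312,.1238],[.5322,.2497,.1214]]).round(0).tolist())
E
```

```text
1.4 [0.57778583 0.24109198 0.25086931] [ 9.92958264e-02  9.95057819e-01 -3.78541836e-05 -5.23732881e-04] [-0.4978349   0.39295392 -0.00264377]
tcp px [[258.59295482 250.31414335]] bar pred [[259.0, 230.0], [258.0, 141.0]]
```

View pics/w1.png

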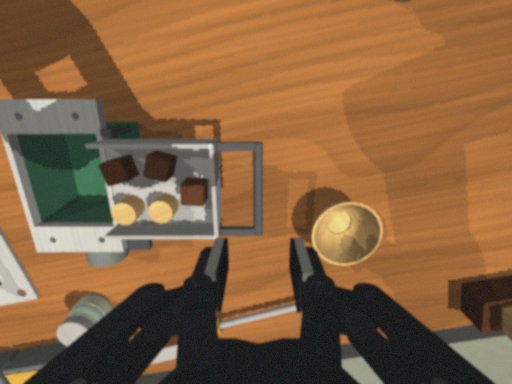

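The wrist view shows the bar at column 258, rows 143–235. That is midway between the fingers (TCP projects to column 258.6) and parallel to the pads, so I can go straight down.

play_rows:
  commands:
    - [[0, 0, -15], [0, 0, 0], 36]
    - [[0, 0, -35], [0, 0, 0], 36]
    - [[1, 0, -55], [0, 0, 0], 36]
    - [[1, 0, -75], [0, 0, 0], 36]
    - [[2, 0, -95], [0, 0, 0], 36]
    - [[2, 0, -112], [0, 0, 0], 36]
    - [[2, 0, -126], [0, 0, 0], 36]
    - [[2, 0, -136], [0, 0, 0], 36]
    - [[2, 0, -142], [0, 0, 0], 36]
    - [[2, 0, -146], [0, 0, 0], 36]
    - [[2, 0, -146], [0, 0, 0], 36]
    - [[2, 0, -146], [0, 0, 0], 36]

```text
time_s: 2.45
position: [0.5804, 0.2411, 0.106]
tool_rot: [0.099, 0.995, 0.0, 0.0]
contact_force: [-0.8, 0.3, -0.1]
finger_gap: 0.418
gripper_force: 0.0
```

play_rows:
  commands:
    - [[0, 0, 0], [0, 0, 0], 5]
    - [[0, 0, 0], [0, 0, 0], 5]
    - [[0, 0, 0], [0, 0, 0], 5]
    - [[0, 0, 0], [0, 0, 0], 5]
    - [[0, 0, 0], [0, 0, 0], 5]
    - [[0, 0, 0], [0, 0, 0], 5]
    - [[0, 0, 0], [0, 0, 0], 5]
    - [[0, 0, 0], [0, 0, 0], 5]
  squeeze: 20

```text
time_s: 3.12
position: [0.5802, 0.2395, 0.106]
tool_rot: [0.099, 0.995, -0.001, -0.0]
contact_force: [-2.0, -7.7, 4.4]
finger_gap: 0.106
gripper_force: 21.6
```

```bash
python3 - <<'E'
import numpy as np
th=np.concatenate([np.linspace(0,75,37)]);p=np.radians(8.77+th)
d=164*(np.cos(p)-np.cos(p[0]));z=164*(np.sin(p)-np.sin(p[0]))
X=np.c_[.1977*d,.980*d,z]
for k in range(3):
    print([[ (X[i]-X[12*k]).round(1).tolist()] for i in range(12*k+1,12*k+13)])
E
```

```text
[[[-0.2, -1.0, 5.9]], [[-0.4, -2.2, 11.7]], [[-0.7, -3.6, 17.5]], [[-1.1, -5.2, 23.2]], [[-1.4, -7.0, 28.9]], [[-1.8, -9.1, 34.5]], [[-2.3, -11.3, 40.0]], [[-2.8, -13.7, 45.4]], [[-3.3, -16.3, 50.8]], [[-3.9, -19.1, 56.0]], [[-4.5, -22.1, 61.1]], [[-5.1, -25.2, 66.2]]]
[[[-0.7, -3.3, 4.9]], [[-1.4, -6.8, 9.7]], [[-2.1, -10.5, 14.3]], [[-2.9, -14.4, 18.8]], [[-3.7, -18.4, 23.1]], [[-4.5, -22.5, 27.3]], [[-5.4, -26.8, 31.4]], [[-6.3, -31.2, 35.3]], [[-7.2, -35.8, 39.0]], [[-8.2, -40.5, 42.5]], [[-9.1, -45.3, 45.9]], [[-10.1, -50.3, 49.1]]]
[[[-1.0, -5.1, 3.0]], [[-2.1, -10.2, 5.8]], [[-3.1, -15.5, 8.4]], [[-4.2, -20.8, 10.8]], [[-5.3, -26.2, 13.1]], [[-6.4, -31.7, 15.1]], [[-7.5, -37.3, 16.9]], [[-8.7, -42.9, 18.5]], [[-9.8, -48.6, 19.9]], [[-11.0, -54.3, 21.1]], [[-12.1, -60.1, 22.0]], [[-13.3, -65.9, 22.8]]]
```

play_rows:
  commands:
    - [[0, -1, 6], [0, 0, 0], 5]
    - [[0, -2, 12], [0, 0, 0], 5]
    - [[-1, -3.5, 17.5], [0, 0, 0], 5]
    - [[-1, -5, 23], [0, 0, 0], 5]
    - [[-1.5, -7, 29], [0, 0, 0], 5]
    - [[-2, -9, 34.5], [0, 0, 0], 5]
    - [[-2.5, -11.5, 40], [0, 0, 0], 5]
    - [[-3, -13.5, 45.5], [0, 0, 0], 5]
    - [[-3.5, -16.5, 51], [0, 0, 0], 5]
    - [[-4, -19, 56], [0, 0, 0], 5]
    - [[-4.5, -22, 61], [0, 0, 0], 5]
    - [[-5, -25, 66], [0, 0, 0], 5]

```text
time_s: 4.12
position: [0.5753, 0.2156, 0.1717]
tool_rot: [0.099, 0.995, 0.0, 0.0]
contact_force: [2.7, -3.1, -4.9]
finger_gap: 0.105
gripper_force: 20.2
```

play_rows:
  commands:
    - [[-0.5, -3.5, 5], [0, 0, 0], 5]
    - [[-1.5, -7, 9.5], [0, 0, 0], 5]
    - [[-2, -10.5, 14.5], [0, 0, 0], 5]
    - [[-3, -14.5, 19], [0, 0, 0], 5]
    - [[-3.5, -18.5, 23], [0, 0, 0], 5]
    - [[-4.5, -22.5, 27.5], [0, 0, 0], 5]
    - [[-5.5, -27, 31.5], [0, 0, 0], 5]
    - [[-6.5, -31, 35.5], [0, 0, 0], 5]
    - [[-7, -36, 39], [0, 0, 0], 5]
    - [[-8, -40.5, 42.5], [0, 0, 0], 5]
    - [[-9, -45.5, 46], [0, 0, 0], 5]
    - [[-10, -50.5, 49], [0, 0, 0], 5]

```text
time_s: 5.12
position: [0.5655, 0.1664, 0.2225]
tool_rot: [0.099, 0.995, 0.002, 0.002]
contact_force: [3.2, 6.1, 6.5]
finger_gap: 0.108
gripper_force: 20.8
```

play_rows:
  commands:
    - [[-1, -5, 3], [0, 0, 0], 5]
    - [[-2, -10, 5.5], [0, 0, 0], 5]
    - [[-3, -15.5, 8.5], [0, 0, 0], 5]
    - [[-4, -21, 11], [0, 0, 0], 5]
    - [[-5.5, -26, 13], [0, 0, 0], 5]
    - [[-6.5, -31.5, 15], [0, 0, 0], 5]
    - [[-7.5, -37, 17], [0, 0, 0], 5]
    - [[-8.5, -43, 18.5], [0, 0, 0], 5]
    - [[-10, -48.5, 20], [0, 0, 0], 5]
    - [[-11, -54, 21], [0, 0, 0], 5]
    - [[-12, -60, 22], [0, 0, 0], 5]
    - [[-13, -65, 23], [0, 0, 0], 5]

```text
time_s: 6.12
position: [0.5522, 0.1002, 0.2445]
tool_rot: [0.099, 0.995, 0.0, 0.001]
contact_force: [2.5, 0.3, -1.2]
finger_gap: 0.108
gripper_force: 20.7
```

play_rows:
  commands:
    - [[0, 0, 0], [0, 0, 0], 5]
    - [[0, 0, 0], [0, 0, 0], 5]
    - [[0, 0, 0], [0, 0, 0], 5]
    - [[0, 0, 0], [0, 0, 0], 5]
    - [[0, 0, 0], [0, 0, 0], 5]
    - [[0, 0, 0], [0, 0, 0], 5]

```text
time_s: 6.62
position: [0.5523, 0.1006, 0.2444]
tool_rot: [0.099, 0.995, 0.0, 0.001]
contact_force: [2.1, 2.1, 6.4]
finger_gap: 0.102
gripper_force: 21.6
```

```bash
python3 - <<'E'
from station import arm,get_image
import cv2,numpy as np
a=get_image('top')[:,:,::-1];b=get_image('scene')[:,:,::-1]
cv2.imwrite('pics/tip.png',np.hstack([cv2.resize(a[150:250,185:285],(400,400),interpolation=2),cv2.resize(b[125:245,220:340],(400,400),interpolation=2)]))
E
```

```text
(no output)
```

View pics/tip.png

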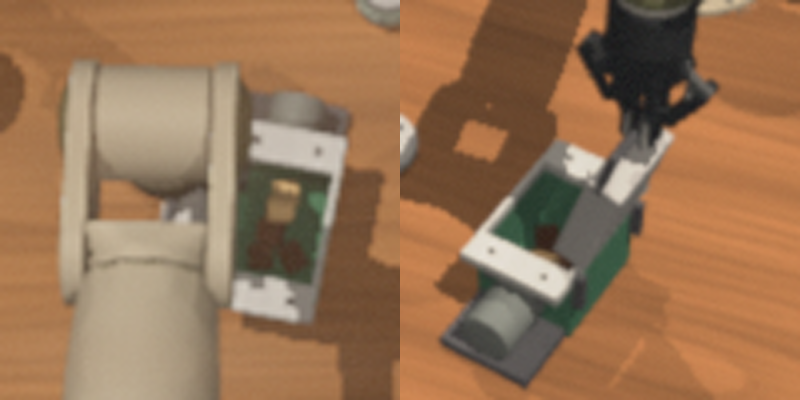

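The tray is tipped and the blanks are visible in the hopper: round ones near (285,200) and square ones near (270,250) in the left panel. The tray looks empty in the right panel. I'll lower it along the same arc, a bit faster.

play_rows:
  commands:
    - [[1, 5, -1], [0, 0, 0], 5]
    - [[2, 11, -2], [0, 0, 0], 5]
    - [[4.5, 22, -4.5], [0, 0, 0], 5]
    - [[6.5, 33.5, -8], [0, 0, 0], 5]
    - [[9, 44, -12], [0, 0, 0], 5]
    - [[11, 55, -17.5], [0, 0, 0], 5]
    - [[13, 65, -23], [0, 0, 0], 5]
    - [[15, 74.5, -29.5], [0, 0, 0], 5]
    - [[17, 84, -37], [0, 0, 0], 5]
    - [[18.5, 93, -45], [0, 0, 0], 5]
    - [[20, 101, -53], [0, 0, 0], 5]
    - [[21.5, 108.5, -62.5], [0, 0, 0], 5]

```text
time_s: 7.72
position: [0.5739, 0.2097, 0.1799]
tool_rot: [0.099, 0.995, -0.0, 0.0]
contact_force: [3.3, -1.5, -0.4]
finger_gap: 0.106
gripper_force: 20.8
```

play_rows:
  commands:
    - [[1.5, 7, -9.5], [0, 0, 0], 5]
    - [[2, 10, -15], [0, 0, 0], 5]
    - [[3, 13, -20], [0, 0, 0], 5]
    - [[3.5, 15.5, -25.5], [0, 0, 0], 5]
    - [[4, 18, -31], [0, 0, 0], 5]
    - [[4.5, 22, -42], [0, 0, 0], 5]
    - [[5.5, 25.5, -53], [0, 0, 0], 5]
    - [[6, 28.5, -64.5], [0, 0, 0], 5]
    - [[6.5, 30, -70], [0, 0, 0], 5]
    - [[6.5, 31, -74], [0, 0, 0], 5]
    - [[6.5, 32, -75.5], [0, 0, 0], 5]
    - [[6.5, 32, -75.5], [0, 0, 0], 5]

```text
time_s: 8.72
position: [0.58, 0.2396, 0.1061]
tool_rot: [0.099, 0.995, -0.001, -0.0]
contact_force: [-5.0, -6.3, 8.6]
finger_gap: 0.106
gripper_force: 22.0
```

play_rows:
  commands:
    - [[0, 0, 0], [0, 0, 0], 36]
    - [[0, 0, 0], [0, 0, 0], 36]
    - [[0, 0, 0], [0, 0, 0], 36]
    - [[0, 0, 0], [0, 0, 0], 36]
    - [[0, 0, 8], [0, 0, 0], 36]
    - [[0, 0, 20], [0, 0, 0], 36]
    - [[0, 0, 40], [0, 0, 0], 36]
    - [[0, 0, 65], [0, 0, 0], 36]
    - [[0, 0, 95], [0, 0, 0], 36]
    - [[0, 0, 125], [0, 0, 0], 36]
    - [[0, 0, 155], [0, 0, 0], 36]
    - [[0, 0, 175], [0, 0, 0], 36]

```text
time_s: 9.72
position: [0.5804, 0.241, 0.2851]
tool_rot: [0.099, 0.995, 0.001, 0.002]
contact_force: [-0.2, 0.1, -0.6]
finger_gap: 0.424
gripper_force: 0.0
```

play_rows:
  commands:
    - [[0, -20, 0], [0, 0, 0], 50]
    - [[0, -55, 0], [0, 0, 0], 50]
    - [[0, -90, 0], [0, 0, 0], 50]
    - [[0, -125, 0], [0, 0, 0], 50]
    - [[0, -160, 0], [0, 0, 0], 50]
    - [[0, -190, 0], [0, 0, 0], 50]
    - [[0, -210, 0], [0, 0, 0], 50]
    - [[0, -220, 0], [0, 0, 0], 50]
    - [[0, -220, 0], [0, 0, 0], 50]
    - [[0, -220, 0], [0, 0, 0], 50]
    - [[0, -220, 0], [0, 0, 0], 50]

```text
time_s: 10.63
position: [0.5802, 0.0222, 0.2807]
tool_rot: [0.099, 0.995, 0.0, 0.0]
contact_force: [-0.5, -0.3, 0.9]
finger_gap: 0.587
gripper_force: 0.0
```

```bash
cat > shot.py <<'E'
import sys,json
from station import arm,get_image,camera_params
from h import *
def shot(n):
    s=arm.get_state();p=camera_params('wrist');im=get_image('wrist')
    d={k:np.array(p[k]).tolist() for k in('intrinsics','rvec','tvec')};d['pos']=np.array(s['position']).tolist()
    json.dump(d,open(n+'.json','w'));cv2.imwrite(f'pics/{n}.png',im[:,:,::-1])
    print(s['time_s'],np.round(s['position'],4),np.round(s['tool_rot'],4),'vel',np.abs(s['joint_vel']).max(),'cam',-cv2.Rodrigues(np.array(d['rvec']))[0].T@np.array(d['tvec']).reshape(3))
if __name__=='__main__': shot(sys.argv[1])
E
python3 shot.py w2
```

```text
10.6333 [0.5802 0.0222 0.2807] [9.860e-02 9.951e-01 2.000e-04 2.000e-04] vel 0.00801890400342186 cam [0.49598527 0.03894487 0.42422029]
```

View pics/w2.png

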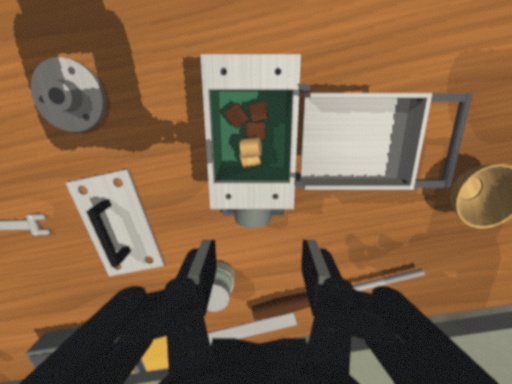

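All five blanks are in the hopper, and the tray is empty and level. Threads appear at about (278,197), (278,70), (223,71) and (229,198); cover holes at about (83,188), (118,181), (152,258) and (117,268). Next I'll take subpixel centres from the dark-on-white blobs.

```bash
cat >> h.py <<'E'
import json
def blob(img,uv,r=7,sign=-1):
    """subpixel centroid of a contrasting hole near uv on a light plate"""
    u,v=np.round(uv).astype(int);g=img[v-r:v+r+1,u-r:u+r+1].astype(float)
    if sign=='sat':
        h=cv2.cvtColor(img[v-r:v+r+1,u-r:u+r+1],cv2.COLOR_BGR2HSV)[:,:,1].astype(float);w=h-np.median(h)
    else: g=g.mean(2);w=np.percentile(g,70)-g
    m=(w>0.4*w.max()).astype(np.uint8);n,l,st,_=cv2.connectedComponentsWithStats(m)
    yy,xx=np.mgrid[-r:r+1,-r:r+1]
    k=min(range(1,n),key=lambda k:np.hypot(xx[l==k].mean(),yy[l==k].mean())-.02*st[k,4])
    w=w*(l==k);return u+(w*xx).sum()/w.sum(),v+(w*yy).sum()/w.sum(),int(st[k,4])
E
cat > b.py <<'E'
from h import *
p=json.load(open('w2.json'));im=cv2.imread('pics/w2.png')
t=[blob(im,q,5) for q in [(277,197),(278,70),(223,71),(229,198)]];print(np.round(t,1).tolist())
W=ray(p,[q[:2] for q in t],.095);c,th,e=fit2(H4,W);print('tumbler',c*1e3,np.degrees(th),e*1e3)
d=[np.linalg.norm(W[i]-W[(i+1)%4])*1e3 for i in range(4)];print('sides',np.round(d,1))
t=[blob(im,q,6,'sat') for q in [(152,258),(118,182),(84,189),(117,269)]];print(np.round(t,1).tolist())
W=ray(p,[q[:2] for q in t],.004);c,th,e=fit2(H4,W);print('cover',c*1e3,np.degrees(th),e*1e3)
print('sides',np.round([np.linalg.norm(W[i]-W[(i+1)%4])*1e3 for i in range(4)],1))
E
python3 b.py
```

```text
[[274.8, 195.9, 25.0], [277.6, 71.2, 35.0], [223.3, 71.1, 35.0], [228.0, 196.0, 21.0]]
tumbler [537.71175668  21.50807589] -11.34527737965404 0.16206552827646714
sides [146.1  59.9 146.3  59.9]
[[148.8, 259.0, 30.0], [117.9, 181.9, 42.0], [83.0, 189.3, 42.0], [118.1, 265.7, 17.0]]
cover [ 649.2112163  -235.42590282] 1.139592827513074 1.1226427790544946
sides [146.1  60.  147.8  58.6]
```

The flange threads fit 146 x 60 mm at z = 95 mm, so the height checks. Now to hover over the cover.

play_rows:
  commands:
    - [[6, -20, -5], [0, 0, 1], 50]
    - [[14, -55, -12], [0, 0, 3], 50]
    - [[24, -90, -20], [0, 0, 4.5], 50]
    - [[33, -125, -30], [0, 0, 6], 50]
    - [[43, -160, -40], [0, 0, 8], 50]
    - [[52, -195, -50], [0, 0, 9.5], 50]
    - [[60, -225, -56], [0, 0, 11], 50]
    - [[66, -246, -60], [0, 0, 12], 50]
    - [[69, -258, -60], [0, 0, 12.3], 50]
    - [[69, -258, -60], [0, 0, 12.3], 50]
    - [[69, -258, -60], [0, 0, 12.3], 50]
    - [[69, -258, -60], [0, 0, 12.3], 50]

```text
time_s: 11.68
position: [0.6495, -0.2354, 0.2206]
tool_rot: [-0.009, 1.0, 0.0, 0.0]
contact_force: [0.2, 0.3, 0.4]
finger_gap: 0.581
gripper_force: 0.0
```

```bash
python3 shot.py w3
```

```text
11.6833 [ 0.6495 -0.2354  0.2206] [-8.7e-03  1.0e+00  1.0e-04  1.0e-04] vel 0.009317776831014403 cam [ 0.56366202 -0.23673446  0.36421166]
```

View pics/w3.png

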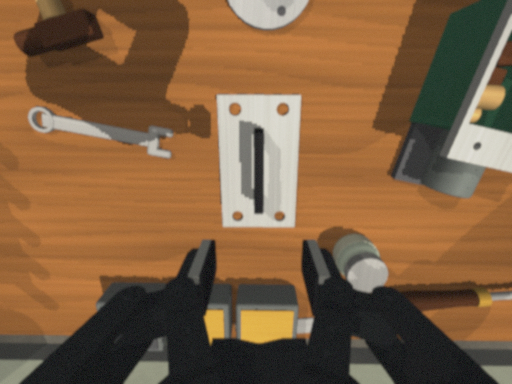

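The cover holes are at about (235,108), (282,108), (238,216) and (280,216). The black bar is at column 259, rows 128–213. It is centred between the fingers and parallel to them.

```bash
cat > c.py <<'E'
from h import *
p=json.load(open('w3.json'));im=cv2.imread('pics/w3.png');p2=json.load(open('w2.json'));im2=cv2.imread('pics/w2.png')
t=[blob(im,q,8,'sat') for q in [(281,216),(282,108),(235,108),(238,216)]];print(np.round(t,1).tolist())
W=ray(p,[q[:2] for q in t],.004);c,th,e=fit2(H4,W);print('cover',c*1e3,np.degrees(th),e*1e3)
print('sides',np.round([np.linalg.norm(W[i]-W[(i+1)%4])*1e3 for i in range(4)],1))
def bar(im,x0,x1,y0,y1):
    g=im[y0:y1,x0:x1].max(2);m=(g<45).astype(np.uint8);n,l,st,_=cv2.connectedComponentsWithStats(m);k=1+st[1:,4].argmax()
    pts=np.argwhere(l==k)[:,::-1]+[x0,y0];return pts
A=bar(im,225,295,100,225);B=bar(im2,70,165,175,280)
for Q in (A,B):print(cv2.minAreaRect(Q.astype(np.float32)),len(Q))
# top bar upper ends: w3 end rows; w2 left edge of the mask
a=A[A[:,1]<=A[:,1].min()+1].mean(0);b=A[A[:,1]>=A[:,1].max()-1].mean(0)
s=B@[1,0.45] # left-edge direction
# w2: outer (left) edge top end and bottom end
e1=B[np.argmin(B@[.7,.7])];e2=B[np.argmax(B@[-.45,1])]
print(a,b,e1,e2);print(tri(p,[a,b],p2,[e1,e2])*1e3)
for z in(.046,.052):print(z,ray(p,[a,b],z)*1e3)
E
python3 c.py
```

```text
[[279.0, 215.4, 60.0], [282.3, 108.8, 97.0], [234.7, 108.7, 100.0], [237.2, 215.3, 60.0]]
cover [ 648.5475443  -235.62533129] 0.8137941751423776 0.15766940145633956
sides [146.2  60.  146.2  60.1]
((258.0, 170.0), (82.0, 6.0), 90.0) 318
((109.0563735961914, 232.76510620117188), (62.95204544067383, 22.27376365661621), 67.10945129394531) 669
[258.         129.58333333] [257.83333333 210.16666667] [ 90 210] [112 264]
[[ 598.03182777 -236.39014354   49.76128042]
 [ 692.23142013 -235.39087526   54.28995682]]
0.046 [[ 596.81027756 -236.78323977   46.        ]
 [ 696.1332053  -235.29409603   46.        ]]
0.052 [[ 596.18525475 -236.78232003   52.        ]
 [ 693.63541151 -235.32125464   52.        ]]
```

play_rows:
  commands:
    - [[0, 0, -15], [0, 0, 0], 50]
    - [[-1, 0, -40], [0, 0, 0], 50]
    - [[-1, 0, -68], [0, 0, 0], 50]
    - [[-1, 0, -96], [0, 0, 0], 50]
    - [[-1, 0, -124], [0, 0, 0], 50]
    - [[-1, 0, -148], [0, 0, 0], 50]
    - [[-1, 0, -166], [0, 0, 0], 50]
    - [[-1, 0, -180], [0, 0, 0], 50]
    - [[-1, 0, -189], [0, 0, 0], 50]
    - [[-1, 0, -193], [0, 0, 0], 50]
    - [[-1, 0, -193.5], [0, 0, 0], 50]
    - [[-1, 0, -193.5], [0, 0, 0], 50]

```text
time_s: 12.73
position: [0.6487, -0.2372, 0.0278]
tool_rot: [-0.008, 1.0, -0.0, 0.001]
contact_force: [-0.3, 0.1, 0.3]
finger_gap: 0.586
gripper_force: 0.0
```

play_rows:
  commands:
    - [[0, 0, 0], [0, 0, 0], 6]
    - [[0, 0, 0], [0, 0, 0], 6]
    - [[0, 0, 0], [0, 0, 0], 6]
    - [[0, 0, 0], [0, 0, 0], 6]
    - [[0, 0, 0], [0, 0, 0], 6]
    - [[0, 0, 0], [0, 0, 0], 6]
    - [[0, 0, 0], [0, 0, 0], 6]
    - [[0, 0, 0], [0, 0, 0], 6]
    - [[0, 0, 0], [0, 0, 0], 6]
    - [[0, 0, 0], [0, 0, 0], 6]
  squeeze: 70

```text
time_s: 13.57
position: [0.6485, -0.2372, 0.0277]
tool_rot: [-0.008, 1.0, -0.0, 0.001]
contact_force: [-1.0, 0.5, 7.0]
finger_gap: 0.121
gripper_force: 69.4
```

play_rows:
  commands:
    - [[0, 0, 3], [0, 0, 0], 6]
    - [[0, 0, 10], [0, 0, 0], 6]
    - [[0, 0, 25], [0, 0, 0], 6]
    - [[0, 0, 45], [0, 0, 0], 6]
    - [[0, 0, 70], [0, 0, 0], 6]
    - [[0, 0, 95], [0, 0, 0], 6]
    - [[0, 0, 120], [0, 0, 0], 6]
    - [[0, 0, 140], [0, 0, 0], 6]
    - [[0, 0, 152], [0, 0, 0], 6]
    - [[0, 0, 160], [0, 0, 0], 6]
    - [[0, 0, 160], [0, 0, 0], 6]
    - [[0, 0, 160], [0, 0, 0], 6]

```text
time_s: 14.57
position: [0.6479, -0.237, 0.1861]
tool_rot: [-0.008, 1.0, 0.0, -0.0]
contact_force: [-0.1, 0.1, -2.9]
finger_gap: 0.123
gripper_force: 68.4
```

```bash
python3 shot.py w4
```

```text
14.5667 [ 0.6479 -0.237   0.1861] [-7.9e-03  1.0e+00  2.0e-04 -4.0e-04] vel 0.021020104954150926 cam [ 0.56231335 -0.23827032  0.32977291]
```

View pics/w4.png

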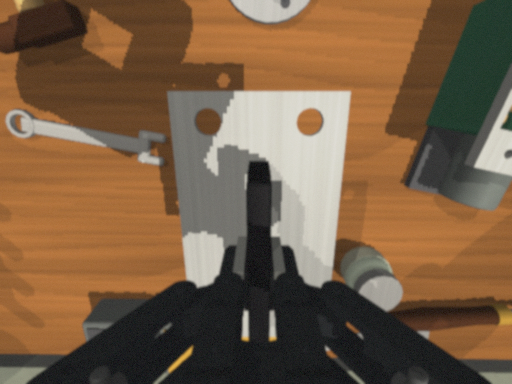

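The cover is held, with its near holes at about (208,122) and (311,122). I'll work out its pose in the tool frame and the move to make.

```bash
cat > d.py <<'E'
from h import *
from station import arm
p=json.load(open('w4.json'));im=cv2.imread('pics/w4.png')
def hole(uv,r=20):
    u,v=uv;h=cv2.cvtColor(im[v-r:v+r+1,u-r:u+r+1],cv2.COLOR_BGR2HSV)[:,:,1];m=(h>75).astype(np.uint8)
    n,l,st,c=cv2.connectedComponentsWithStats(m);k=l[r,r];return c[k]+[u-r,v-r],st[k].tolist()
a=[hole((311,122)),hole((208,122))];print(a);uv=[q[0] for q in a]
tc=np.array(p['pos']);und=tc[2]-.0277
for z in(und,und+.0025,und+.005):
    W=ray(p,uv,z);print(z,(W*1e3).round(1).tolist(),np.linalg.norm(W[0]-W[1])*1e3)
W=ray(p,uv,und+.0025)
u=W[0]-W[1];th=np.arctan2(u[1],u[0])-np.pi/2;R2=lambda a:np.array([[np.cos(a),-np.sin(a)],[np.sin(a),np.cos(a)]])
cen=W[:,:2].mean(0)+R2(th)@[.073,0];print('cover',cen*1e3,np.degrees(th))
off=cen-tc[:2];T=np.array([.53771,.02151]);tt=np.radians(-11.35);d=tt-th
goal=T-R2(d)@off;print('off',off*1e3,'turn',np.degrees(d),'shift mm',(goal-tc[:2])*1e3,'goal',goal)
E
python3 d.py
```

```text
[(array([309.07779886, 121.28083491]), [6, 6, 25, 27, 527]), (array([207.88499025, 121.15789474]), [8, 6, 25, 27, 513])]
0.15840757223070095 [[574.5, -207.3, 158.4], [575.4, -268.8, 158.4]] 61.51263709320916
0.16090757223070096 [[574.3, -207.7, 160.9], [575.3, -268.4, 160.9]] 60.61524679898211
0.16340757223070096 [[574.2, -208.2, 163.4], [575.1, -267.9, 163.4]] 59.717856504755126
cover [ 647.78806666 -236.95260649] 0.8633726254386206
off [-0.15832119  0.07113685] turn -12.213372625438621 shift mm [-110.09669922  258.43072326] goal [0.53784969 0.02140698]
```

play_rows:
  commands:
    - [[-3, 8, 0], [0, 0, -0.5], 6]
    - [[-11, 25, 0], [0, 0, -1.5], 6]
    - [[-23, 53, 0], [0, 0, -2.5], 6]
    - [[-36, 85, 0], [0, 0, -4], 6]
    - [[-50, 117, 0], [0, 0, -5.5], 6]
    - [[-64, 149, 0], [0, 0, -7], 6]
    - [[-77, 181, 0], [0, 0, -8.5], 6]
    - [[-89, 209, 0], [0, 0, -10], 6]
    - [[-98, 231, 0], [0, 0, -11], 6]
    - [[-105, 246, 0], [0, 0, -12], 6]
    - [[-109, 255, 0], [0, 0, -12.2], 6]
    - [[-110, 258.5, 0], [0, 0, -12.2], 6]

```text
time_s: 15.62
position: [0.5373, 0.0228, 0.1865]
tool_rot: [0.098, 0.995, 0.0, -0.0]
contact_force: [0.6, 0.2, -2.5]
finger_gap: 0.122
gripper_force: 68.4
```

play_rows:
  commands:
    - [[0, 0, -2], [0, 0, 0], 6]
    - [[0, 0, -7], [0, 0, 0], 6]
    - [[0, 0, -13], [0, 0, 0], 6]
    - [[0, 0, -19], [0, 0, 0], 6]
    - [[0, 0, -25], [0, 0, 0], 6]
    - [[0, 0, -30], [0, 0, 0], 6]
    - [[0, 0, -33], [0, 0, 0], 6]
    - [[0, 0, -33], [0, 0, 0], 6]
    - [[0, 0, -33], [0, 0, 0], 6]
    - [[0, 0, -33], [0, 0, 0], 6]

```text
time_s: 16.45
position: [0.5384, 0.0214, 0.1541]
tool_rot: [0.098, 0.995, -0.0, 0.0]
contact_force: [-0.8, 0.1, -2.4]
finger_gap: 0.126
gripper_force: 68.4
```

```bash
python3 shot.py w5; python3 - <<'E'
from station import get_image
import cv2,numpy as np
for n in('top','scene'):cv2.imwrite(f'pics/{n}5.png',get_image(n)[:,:,::-1])
a=cv2.imread('pics/w5.png')[60:300,130:390];b=cv2.imread('pics/scene5.png')[130:250,210:340]
cv2.imwrite('pics/v5.png',np.hstack([cv2.resize(a,(400,369),interpolation=2),cv2.resize(b,(400,369),interpolation=2)]))
E
```

```text
16.45 [0.5384 0.0214 0.1541] [ 9.830e-02  9.952e-01 -0.000e+00  3.000e-04] vel 0.002592492793524257 cam [0.45413596 0.03811854 0.29761759]
```

View pics/v5.png

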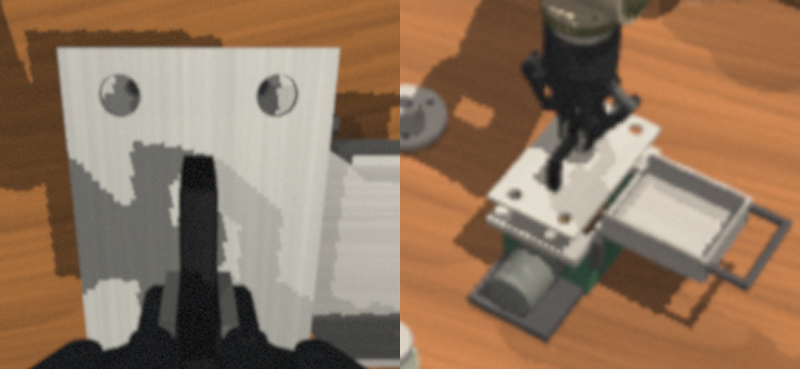

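The left panel (wrist) shows thread edges through both near holes, displaced towards the middle about equally, as parallax would give. The right panel (scene) shows the cover level over the flange, clear of the level tray. I'll lower it to 15 mm and compare the holes with the threads directly.

play_rows:
  commands:
    - [[0, 0, -1.5], [0, 0, 0], 6]
    - [[0, 0, -4], [0, 0, 0], 6]
    - [[0, 0, -7], [0, 0, 0], 6]
    - [[0, 0, -10], [0, 0, 0], 6]
    - [[0, 0, -13], [0, 0, 0], 6]
    - [[0, 0, -15.5], [0, 0, 0], 6]
    - [[0, 0, -16.5], [0, 0, 0], 6]
    - [[0, 0, -16.5], [0, 0, 0], 6]
    - [[0, 0, -16.5], [0, 0, 0], 6]
    - [[0, 0, -16.5], [0, 0, 0], 6]

```text
time_s: 17.43
position: [0.5383, 0.0214, 0.1374]
tool_rot: [0.098, 0.995, -0.0, 0.0]
contact_force: [-0.1, 0.0, -2.9]
finger_gap: 0.126
gripper_force: 68.4
```

```bash
python3 shot.py w6; cat > e.py <<'E'
from station import get_image,camera_params
from h import *
for n in('top','scene'):cv2.imwrite(f'pics/{n}6.png',get_image(n)[:,:,::-1])
a=cv2.imread('pics/w6.png');b=cv2.imread('pics/scene6.png');c=cv2.imread('pics/top6.png')
p=json.load(open('w6.json'));S=camera_params('scene');T=camera_params('top')
TH=fit=np.c_[(H4@np.array([[np.cos(t:=np.radians(-11.35)),np.sin(t)],[-np.sin(t),np.cos(t)]])+[.53771,.02151]),np.full(4,.095)]
print('pred threads wrist',proj(p,TH).round(1).tolist())
A=a[95:155,180:340]
cv2.imwrite('pics/v6.png',np.vstack([cv2.resize(A,(800,300),interpolation=2),np.hstack([cv2.resize(b[160:235,225:310],(400,300),interpolation=2),cv2.resize(c[165:240,220:305],(400,300),interpolation=2)])]))
E
python3 e.py
```

```text
17.4333 [0.5383 0.0214 0.1374] [ 9.840e-02  9.951e-01 -0.000e+00  1.000e-04] vel 0.0018362996436648348 cam [0.45408671 0.03813073 0.28100346]
pred threads wrist [[294.5, 299.9], [304.4, 118.6], [213.2, 118.4], [222.5, 299.8]]
```

View pics/v6.png

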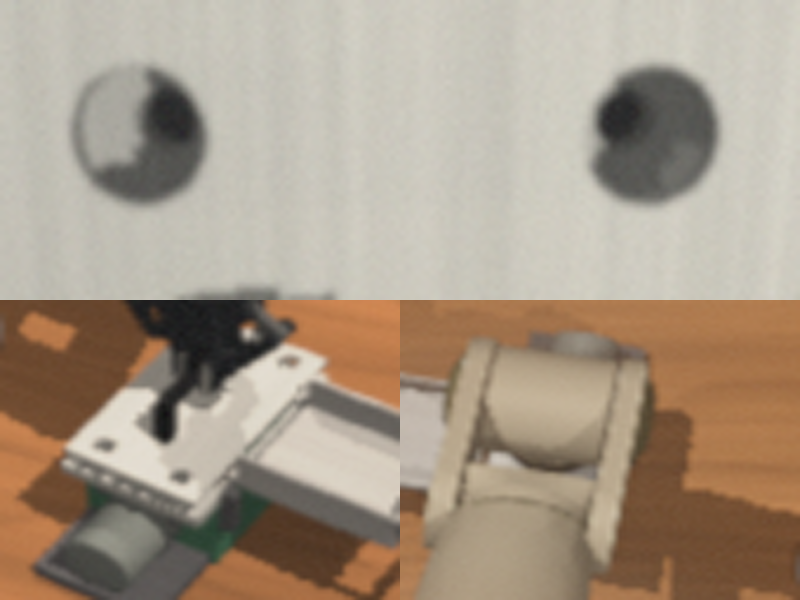

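Through the wrist camera the threads sit at about (214.4,117.4) and (304,118), close to the predicted (213.2,118.4) and (304.4,118.6). The holes are centred at about (208,121.5) and (311,121.8). The scene crop shows an even gap under the cover. Now to quantify, using rays at the two heights and an independent scene-camera check.

```bash
cat > f.py <<'E'
from h import *
from station import camera_params
p=json.load(open('w6.json'));im=cv2.imread('pics/w6.png');g=im.mean(2)
def circ(u,v,thr,r):
    m=(g[v-r:v+r+1,u-r:u+r+1]<thr).astype(np.uint8);n,l,st,c=cv2.connectedComponentsWithStats(m)
    k=1+st[1:,4].argmax();q=np.argwhere(l==k)[:,::-1].astype(np.float32);cc,rad=cv2.minEnclosingCircle(q);return np.array(cc)+[u-r,v-r],rad
hs=[circ(311,121,175,18),circ(208,121,175,18)];ts=[circ(304,118,65,8),circ(214,117,65,8)];print(hs,ts)
th=p['pos'][2]-.0277+.005
Hh=ray(p,[q[0] for q in hs],th);print('spacing',np.linalg.norm(Hh[0]-Hh[1])*1e3)
for Q in ([q[0] for q in ts],[(304.4,118.6),(213.2,118.4)]):
    D=(Hh-ray(p,Q,.095))*1e3;print('hole-thread mm',D.round(1).tolist())
# scene: threads before, cover holes now
S=camera_params('scene')
zs=lambda v:[(150+x/3.95,155+(y-327.8)/2.913) for x,y in v]
A=cv2.imread('pics/scene0.png');B=cv2.imread('pics/scene6.png')
t=[blob(A,q,3)[:2] for q in zs([(447,483),(538,398),(478,378),(385,461)])]
W=ray(S,t,.095);c,a,e=fit2(H4,W);print('thr scene',c*1e3,np.degrees(a),e*1e3)
idx=[0,3,1];h=[(225+x*85/400,160+(y-300)*75/300) for x,y in [(182,477),(105,445),(290,362)]]
h=[blob(B,q,3)[:2] for q in h];V=ray(S,h,th-.001);c2,a2,e2=fit2(H4[idx],V);print('cov scene',c2*1e3,np.degrees(a2),e2*1e3)
print('diff',((V-W[idx])*1e3).round(1).tolist(), 'dc',(c2-c)*1e3)
E
python3 f.py
```

```text
[(array([310.20731735, 121.79268265]), 14.709915161132812), (array([207.2142849, 121.7857151]), 15.045948028564453)] [(array([304.5, 118. ]), 5.2202534675598145), (array([214., 118.]), 5.385264873504639)]
spacing 60.79045020183119
hole-thread mm [[0.9, 0.1, 19.7], [0.7, -1.2, 19.7]]
hole-thread mm [[0.6, 0.2, 19.7], [0.5, -0.6, 19.7]]
thr scene [537.12773052  21.08941906] -11.351428759656173 0.5681983908970567
cov scene [536.84740998  21.32204107] -11.232495966633051 0.6947835525434876
diff [[-0.6, 0.6, 18.7], [0.3, -0.2, 18.7], [-0.8, 0.3, 18.7]] dc [-0.28032054  0.232622  ]
```

Both checks agree to within about 1 mm: scene camera (-0.3, +0.2) mm, wrist about 0.5–1 mm. The underside is 14.7 mm above the flange, the tool is vertical and at rest. Handing in.

```bash
python3 -c "
from station import arm
s=arm.get_state();print(s['time_s'],s['position'],s['finger_gap'],s['gripper_force']);print(arm.sign_off())"
```

```text
17.5833 [0.53824    0.02138795 0.13742902] 0.126945778365087 68.42952847480774
the job is handed in; nothing more can be done
None
```

The job is handed in at 17.6 s: all five blanks are in the hopper, the tray is back down level, and the cover is held still about 15 mm above the flange, with its holes over the threads to within about 1 mm.

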